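# Inspect the matching sleeve through a hand-held loupe

## Task

Pick out the steel sleeve that fits the round recess of the inspection stand and seat it upright and fully down in the recess without dropping it, leaving the other two sleeves, the collar and the other things on the bench where they are. Then take the loupe by its handle and hold it level above the sleeve, the lens centred over the sleeve and at the height marked by the collar on the stand's post. Finish while still holding the loupe steady there, touching nothing else with it: do not put it down or let go.

Things in the scene. Friction and masses are not known exactly. Their poses are not given: they have to be found in the camera images.
- stand: Fixed inspection stand: dark steel plate, 25 mm high, with a round recess in its top (39 mm wide, 2 mm chamfer, 10 mm deep). Origin: on the recess axis at bench level; z up. The plate spans x -55 to +125 mm, y +-50 mm in this frame. A steel post 10 mm thick, its top 180 mm above the bench, stands at x = +100 mm, on the side away from the robot (the stand is turned up to 0.5 rad)
- recess (a point): Centre of the recess floor, 15 mm above the bench, 10 mm below the plate's top
- focus_mark (a point): Centre of the aluminium collar (28 mm wide, 10 mm high) on the stand's post, 100 mm from the recess axis. Its height is the focal height: the middle of the lens must be held at this height. It differs from run to run, 95 to 135 mm above the bench, and must not be shifted
- sleeve_small: Loose plain steel sleeve (tube), 26 mm outside, 15 mm bore, 40 mm high, standing on the bench: too small for the recess. Origin: centre of its underside, z up along its axis
- sleeve_medium: Loose plain steel sleeve (tube), 36 mm outside, 24 mm bore, 40 mm high, about 170 g, standing on the bench: the one that fits the recess; seated, its top is 55 mm above the bench. Origin: centre of its underside, z up along its axis
- sleeve_large: Loose plain steel sleeve (tube), 46 mm outside, 33 mm bore, 40 mm high, standing on the bench: too large for the recess. Origin: centre of its underside, z up along its axis
- loupe: Loose hand loupe lying flat on the bench, about 90 g: black lens ring 60 mm wide, 14 mm high, glass lens, straight black handle. Origin: under the lens centre, at the underside; x points from handle to lens, z up. The handle is 16 mm wide, 18 mm high (0 to 18 mm above the underside), from x = -146 to -46 mm. It balances at about x = -70 mm
- lens (a point): Middle of the lens, 7 mm above the loupe's underside; axes as the loupe's
- handle (a point): Good grip place in the middle of the handle's height: 85 mm from the lens centre along the loupe's -x, 9 mm above its underside; axes as the loupe's
- gel_bottle: Bystander: yellow plastic bottle 48 mm wide, 120 mm high. Origin: centre of its underside
- step_block: Bystander: steel step block, 45 x 88 mm, steps 10 to 40 mm high. Origin: centre of its underside
- probe_case: Bystander: wooden case 60 x 100 x 28 mm. Origin: centre of its underside

How it is judged (in metres and radians):
On the way, in this order (a step that is already met when the one before it is completed fails the run):
1. the fitting sleeve stands fully down in the recess and is released (horizontal distance between sleeve_medium and recess below 0.004 m and z of sleeve_medium in the frame of stand between 0.012 and 0.018 m and angle between the z axis of sleeve_medium and the z axis of stand, either way round below 0.08 rad and contact force between the fingers and sleeve_medium below 0.1 N), for 0.3 s.
2. the loupe is held clear of the bench in the gripper (height (world z) of lens above 0.05 m and contact force between the fingers and loupe above 0.5 N), for 0.3 s.
At the end, for the whole second after the job is handed in: 36 mm sleeve released in the recess (within 4 mm of its axis, down within 3 mm, upright to 0.08 rad); loupe held still, touching neither stand nor sleeve, lens within 10 mm of the sleeve axis and 7 mm of the collar mid-height, level to 0.13 rad; other things moved under 30 mm (all of step 1 and horizontal distance between lens and sleeve_medium below 0.01 m and z of lens in the frame of focus_mark between -0.007 and 0.007 m and angle between loupe's own z axis and vertical below 0.13 rad and linear speed of loupe below 0.02 m/s and contact force between the fingers and loupe above 0.5 N and contact force between loupe and stand below 0.1 N and contact force between loupe and sleeve_medium below 0.1 N and distance of each of sleeve_small, sleeve_large, gel_bottle, step_block, probe_case from where it was at the start of the episode below 0.03 m); the arm keeps its last pose, push and grip.
It fails at once if a bystander or another sleeve is shifted more than 30 mm (distance of any of sleeve_small, sleeve_large, gel_bottle, step_block, probe_case from where it was at the start of the episode above 0.03 m).
It fails at once if the collar is shifted on its post by more than 4 mm (distance of focus_mark from where it was at the start of the episode above 0.004 m).
It fails at once if the fitting sleeve is dropped (falls free at more than 0.6 m/s) (contact force between the fingers and sleeve_medium below 0.1 N and linear speed of sleeve_medium above 0.6 m/s).
It also fails if it takes over 53 s, if anything falls off the work surface, if the arm or the gripper's body presses on something with over 40 N, if the wrist force passes 120 N, or if a joint passes its speed limit or range.

## Robot

A 6-joint arm with a two-finger parallel gripper is mounted at the origin on the work surface. World frame = base frame: x ahead of the robot, y to its left, z up, the work surface at z = 0. Lengths are in mm, angles in degrees, forces in N, time in s.
With the tool pointing down it reaches from about 300 to 850 mm from the base axis. Payload 4.2 kg.
Tool frame: the origin (TCP) lies at the very end of the fingers, on their centre line; the grasp point (between the pads) lies 19 mm behind it; z points along the fingers, y is the line along which they close (so a half turn about z gives the same grasp; the last joint's range is limited). The gripper opens to 91 mm and grips with 3 to 60 N. Pads are 32 mm wide; open, the fingers measure 118 mm over their backs; the gripper's body (76 mm by 178 mm) begins 60 mm behind the grasp point.
Start: joints at [-74.141, 18.312, 89.639, -0, 72.044, -1.146], TCP at [168.168, -549.875, 213.976] pointing down, gripper open.
Joint ranges: [-177.97, 177.97], [-48.28, 115.42], [12.27, 149.76], [-77.06, 257.06], [2.81, 150.46], [-146.56, 146.56]. Speed limits (degrees/s): [147.25, 147.25, 180, 180, 180, 180].

## Interface

Orientations are given as [roll, pitch, yaw] about the fixed x, y, z axes, in that order (R = Rz(yaw) Ry(pitch) Rx(roll)).
In Python, from workcell import * gives the robot as it stands.
- The arm moves only by the tool move_arm, never from a script. Its argument "motion" is a list of rows, each a list of 3 entries, a list of its own where there are three numbers: the finger opening in mm, from 0 to 91.2, then the shift along the world's x, y, z in units of 25 mm (1.0 is 25 mm), then the turn, a rotation vector about the world's x, y, z in units of 4 degrees (1.0 is 4 degrees). In form: [[grip, [x, y, z], [ax, ay, az]], ...]. A call has 1 to 20 rows; each row shifts and turns the commanded pose from where the row before left it; what a row does not reach is not made up. A row lasts 1/12 s, in which the tool goes at most 41.7 mm and 7.16 degrees, less where a joint would pass 70% of its speed; a pose out of reach is approached as far as the arm can. A call with a number of a shift or a turn outside -1 to 1 is refused whole. A call with a gripper value outside its range is refused whole. The fingers move at their own pace and stop on an object; "grip_force" is the grip in N (left out, the last holds). Time passes only in rows, so rows that do not move let the fingers close. It gives the time, the measured TCP pose, the force, the opening and the grip force at its end, in the units of the state.
- state(): the state, without advancing time (a new reading comes with each control period).
- grab_frame(name): name is "side" or "top"; returns the picture (384x512x3 uint8, blue, green, red); there is no depth.
- camera_info(name): a dict with "fx", "fy", "cx", "cy" (pixels), "rvec" (rotation vector, rad) and "tvec" (3), from world to camera coordinates, as OpenCV has them. Camera axes: x right, y down, z forward; pixel columns grow to the right and rows downward; lengths in mm; the calibration is good to about 2 mm. A picture is of the moment at which its call begins. camera_info takes no time and is no camera call.
- job_done(): hands the job in; it is judged then, once.
The state is a dict: "time_s": time; "qpos": joint angles; "qvel": joint speeds; "effort": joint torques, N m; "ee_pos": TCP position; "ee_rot": TCP orientation; "force": force on the tool from outside, world axes, zero at the start; "torque": the same for the moment, N m; "gripper_width": finger opening in mm; "gripper_force": force on a finger pad.
Only numpy, scipy, OpenCV 4.12 (cv2) and the standard library are available. Lean on these libraries where they do the work, as an engineer would, in place of code of your own. Each camera call takes 0.05 s, during which the arm holds its last target. There are 200 camera calls.

## Working session

There is one attempt and no reset: what is moved stays moved. The work goes in short steps, Python scripts to look and compute and a tool call to move; the robot and the scene stay as the last step left them, time stands still between calls to the robot, and variables do not carry over. Pictures are saved under pics/ and viewed, at most 10 in all, crops included, and the job is handed in when it is done.

Besides the shell and the picture viewer there is one more tool, called after "Call:" as name([rows], argument=value, ...), one row to a line, values as JSON. move_arm: Moves the arm, as the interface text tells. Shifts and turns lie within -1 to 1; 1 stands for 25 mm of shift or 4 degrees of turn. Its arguments: {"type":"object","properties":{"motion":{"type":"array","items":{"type":"array"}},"grip_force":{"type":"number"}},"required":["motion"]}

```bash
mkdir -p pics
cat > h.py <<'E'
from workcell import *
import numpy as np, cv2
def cam(n):
    c=camera_info(n); K=np.array([[c['fx'],0,c['cx']],[0,c['fy'],c['cy']],[0,0,1.]])
    R=cv2.Rodrigues(np.array(c['rvec'],float))[0]; t=np.array(c['tvec'],float).ravel(); return K,R,t
def ray(n,u,v):
    K,R,t=cam(n); d=R.T@np.linalg.solve(K,[u,v,1.]); return -R.T@t,d/np.linalg.norm(d)
def onz(n,u,v,z):
    o,d=ray(n,u,v); return o+d*(z-o[2])/d[2]
def proj(n,p):
    K,R,t=cam(n); q=K@(R@np.array(p,float)+t); return q[:2]/q[2]
def tri(a,b):
    (o,d),(p,e)=a,b; s=np.linalg.lstsq(np.c_[d,-e],p-o,rcond=None)[0]
    x,y=o+s[0]*d,p+s[1]*e; return (x+y)/2,np.linalg.norm(x-y)
E
python3 - <<'E'
from h import *
for n in("top","side"):
    f=grab_frame(n); cv2.imwrite(f"pics/{n}0.png",cv2.resize(f,(800,600),interpolation=cv2.INTER_CUBIC)); cv2.imwrite(f"{n}0.png",f)
    o,d=ray(n,256,192); print(n,o,d,camera_info(n)['fx'])
print(state())
E
```

```text
top [ 414.44270136   11.663491   1161.39199273] [ 0.12313263 -0.01588425 -0.99226309] 430.1020815974184
side [213.87169224 612.20068369 620.8444008 ] [ 0.42408639 -0.683943   -0.5936099 ] 381.4627611510267
{'time_s': 0.1, 'qpos': array([-7.41404435e+01,  1.83467381e+01,  8.97017622e+01,  4.70486018e-04,
        7.20421766e+01, -1.14491267e+00]), 'qvel': array([ 0.02871076, -0.10219797, -0.20757157,  0.09365336,  0.00038493,
       -0.0040969 ]), 'effort': array([ 1.29666962e-03, -4.13333344e+01, -2.32508612e+01,  7.29578873e-02,
        4.22268198e-02, -4.16393925e-05]), 'ee_pos': array([ 168.042872  , -549.41250715,  213.20087649]), 'ee_rot': array([-1.79909350e+02, -2.25907575e-03,  1.70043219e+01]), 'force': array([-0.32776218,  0.44747735, -0.85536279]), 'torque': array([ 0.01383376, -0.0650741 , -0.03678708]), 'gripper_force': 0.0, 'gripper_width': 91.09509065398714}
```

View pics/top0.png

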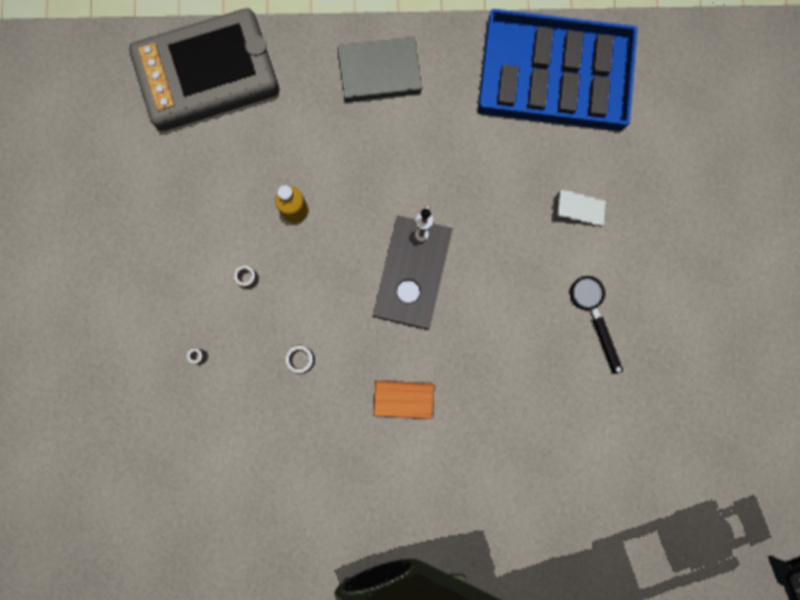

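View pics/side0.png

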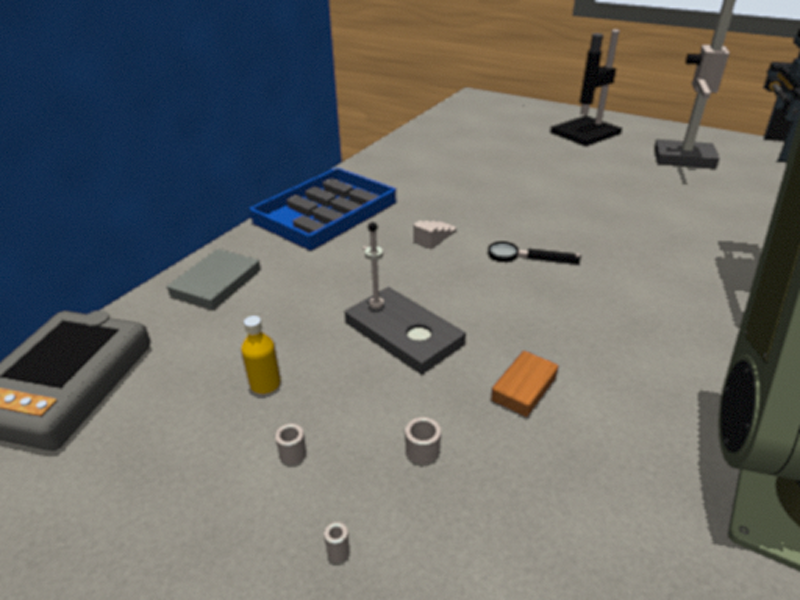

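The top view (800x600) shows the medium sleeve at (245,276), small at (195,356), large at (299,359), the recess at (408,291), the collar at (424,216), and the lens at (588,292) with its handle end at (617,370). In the side view the collar is at (373,253), the medium sleeve rim at (290,433) and the recess at (419,333).

Run:
```python
from h import *
f=cv2.imread("top0.png"); s=cv2.imread("side0.png"); k=512/800
def blob(img,u,v,r,cond,off=-.18):
    u,v=u*k,v*k; x0,y0=int(u-r),int(v-r); c=img[y0:y0+2*r+1,x0:x0+2*r+1].astype(int)
    m=cond(c).astype(np.uint8)
    cs,_=cv2.findContours(m,cv2.RETR_EXTERNAL,cv2.CHAIN_APPROX_NONE); c=max(cs,key=cv2.contourArea).reshape(-1,2)
    h=cv2.convexHull(c.astype(np.int32)); e=cv2.fitEllipse(h) if len(h)>4 else cv2.minAreaRect(h)
    return np.array(e[0])+[x0,y0],e[1],e[2]
br=lambda t:(lambda c:c.min(2)>t)
for n,u,v in(("small",195,356),("med",245,276),("large",299,359)):
    p,w,_=blob(f,u,v,13,br(165)); q=onz("top",*p,40); print(n,p,w,q.round(1), "mm",np.array(w)*np.linalg.norm(q-ray("top",*p)[0])/430)
p,w,_=blob(f,408,291,14,br(150)); q=onz("top",*p,15);print("recess",p,w,q.round(1),np.array(w)*1146/430, "at25",onz("top",*p,25).round(1))
p2,w2,_=blob(s,419,333,14,br(150));print("recess side",p2,w2,onz("side",*p2,15).round(1))
pm,wm,_=blob(s,290,433,14,br(165));print("med side",pm,wm,onz("side",*pm,40).round(1))
# lens/handle dark
pl,wl,_=blob(f,588,292,15,lambda c:(c.max(2)<75)); print("lens",pl,wl,onz("top",*pl,12).round(1),np.array(wl)*1150/430)
x0,y0=int(590*k),int(318*k); m=(f[y0:y0+42,x0:x0+25].max(2)<70).astype(np.uint8)
ys,xs=np.nonzero(m); pts=np.c_[xs+x0,ys+y0].astype(np.float32); r=cv2.minAreaRect(pts); b=cv2.boxPoints(r);print("handle",r,[onz("top",*a,18).round(1)[:2] for a in b],onz("top",*r[0],18).round(1), len(pts))
vx=cv2.fitLine(pts,2,0,.01,.01).ravel();a=onz("top",vx[2],vx[3],18);c=onz("top",vx[2]-20*vx[0],vx[3]-20*vx[1],18);print("hdir",np.degrees(np.arctan2(*(c-a)[[1,0]])))
# plate
m=cv2.inRange(f,(0,0,0),(95,95,95))[130:215,232:295]; cs,_=cv2.findContours(m,0,1); c=max(cs,key=cv2.contourArea)+np.array([232,130]); r=cv2.minAreaRect(c);print("plate",r,[onz("top",*a,25).round(1)[:2] for a in cv2.boxPoints(r)])
ct=cv2.resize(f[120:165,250:290],None,fx=10,fy=10,interpolation=0); cd=cv2.resize(s[135:200,220:260],None,fx=7,fy=7,interpolation=0)
o=np.zeros((460,690,3),np.uint8); o[:450,:400]=ct; o[:455,405:685]=cd; cv2.imwrite("pics/crop.png",o)
```

```text
small [123.61068439 227.15070248] (8.564322471618652, 9.213104248046875) [471.  338.8  40. ] mm [23.29287243 25.05740093]
med [155.81339455 175.65088749] (11.845683097839355, 12.65512466430664) [603.9 256.   40. ] mm [32.04484185 34.23453633]
large [190.85735226 229.29179192] (16.366762161254883, 16.628305435180664) [460.7 165.3  40. ] mm [43.11708042 43.80609773]
recess [260.79222393 186.13748455] (12.991386413574219, 13.575451850891113) [572.3 -20.   15. ] [34.62355542 36.18015772] at25 [570.9 -19.7  25. ]
recess side [267.58629227 213.43548775] (7.193959712982178, 13.243941307067871) [575.3 -23.5  15. ]
med side [184.50828457 277.40462685] (12.690176010131836, 16.453149795532227) [604.  257.3  40. ]
lens [375.20154572 187.23189926] (21.405410766601562, 22.408451080322266) [ 561.6 -329.9   12. ] [57.24702879 59.92957847]
handle ((388.16339111328125, 220.36636352539062), (37.11251449584961, 7.164406776428223), 69.14553833007812) [array([ 514.5, -333.3]), array([ 520.9, -351.8]), array([ 427.5, -380.9]), array([ 421.2, -362.5])] [ 470.8 -357.2   18. ] 251
hdir 16.7579356510302
plate ((264.8350830078125, 168.77818298339844), (35.2205924987793, 54.4377326965332), 13.13402271270752) [array([558.4,  32. ]), array([702.1,  -4.8]), array([677.7, -96.9]), array([534.6, -58.6])]
```

View pics/crop.png

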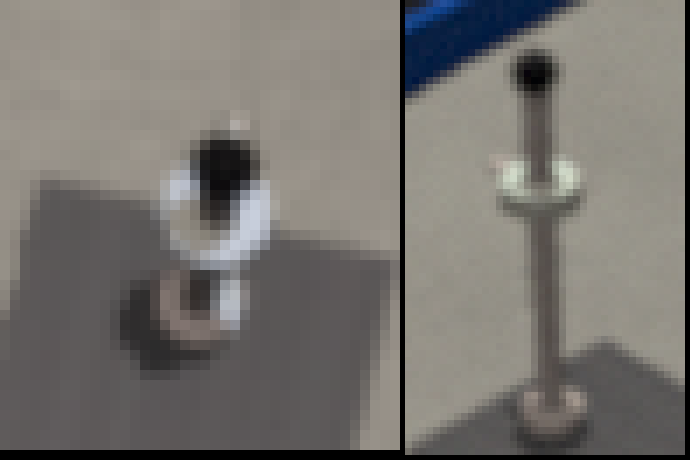

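The crop shows the collar at about native (271,141) in the top view and (239,161) in the side view. Rim and lens sizes match the specified ones. I'll move above the medium sleeve.

Call:
move_arm([
  [80,[0.436,0.806,0],[0,0,-0.2]],
  [80,[0.436,0.806,0],[0,0,-0.2]],
  [80,[0.436,0.806,0],[0,0,-0.2]],
  [80,[0.436,0.806,0],[0,0,-0.2]],
  [80,[0.436,0.806,0],[0,0,-0.2]],
  [80,[0.436,0.806,0],[0,0,-0.2]],
  [80,[0.436,0.806,0],[0,0,-0.2]],
  [80,[0.436,0.806,0],[0,0,-0.2]],
  [80,[0.436,0.806,0],[0,0,-0.2]],
  [80,[0.436,0.806,0],[0,0,-0.2]],
  [80,[0.436,0.806,0],[0,0,-0.2]],
  [80,[0.436,0.806,0],[0,0,-0.2]],
  [80,[0.436,0.806,0],[0,0,-0.2]],
  [80,[0.436,0.806,0],[0,0,-0.2]],
  [80,[0.436,0.806,0],[0,0,-0.2]],
  [80,[0.436,0.806,0],[0,0,-0.2]],
  [80,[0.436,0.806,0],[0,0,-0.2]],
  [80,[0.436,0.806,0],[0,0,-0.2]],
  [80,[0.436,0.806,0],[0,0,-0.2]],
  [80,[0.436,0.806,0],[0,0,-0.2]],
], grip_force=15)

```text
time_s: 1.77
ee_pos: [386.3, -145.7, 213.7]
ee_rot: [-180.0, 0.0, 1.0]
force: [-0.4, -0.3, 0.4]
gripper_width: 80.1
gripper_force: 0.0
```

Call:
move_arm([
  [80,[0.436,0.806,0],[0,0,-0.2]],
  [80,[0.436,0.806,0],[0,0,-0.2]],
  [80,[0.436,0.806,0],[0,0,-0.2]],
  [80,[0.436,0.806,0],[0,0,-0.2]],
  [80,[0.436,0.806,0],[0,0,-0.2]],
  [80,[0.436,0.806,0],[0,0,-0.2]],
  [80,[0.436,0.806,0],[0,0,-0.2]],
  [80,[0.436,0.806,0],[0,0,-0.2]],
  [80,[0.436,0.806,0],[0,0,-0.2]],
  [80,[0.436,0.806,0],[0,0,-0.2]],
  [80,[0.436,0.806,0],[0,0,-0.2]],
  [80,[0.436,0.806,0],[0,0,-0.2]],
  [80,[0.436,0.806,0],[0,0,-0.2]],
  [80,[0.436,0.806,0],[0,0,-0.2]],
  [80,[0.436,0.806,0],[0,0,-0.2]],
  [80,[0.436,0.806,0],[0,0,-0.2]],
  [80,[0.436,0.806,0],[0,0,-0.2]],
  [80,[0.436,0.806,0],[0,0,-0.2]],
  [80,[0.436,0.806,0],[0,0,-0.2]],
  [80,[0.436,0.806,0],[0,0,-0.2]],
])

```text
time_s: 3.43
ee_pos: [604.3, 257.1, 213.3]
ee_rot: [180.0, 0.1, -15.0]
force: [-0.1, 0.2, -0.9]
gripper_width: 79.9
gripper_force: 0.0
```

Run:
```python
from h import *
p,g=tri(ray("top",271.1,140.6),ray("side",238.9,160.8)); print("collar",p,g)
s=cv2.imread("side0.png")[150:175,225:255].astype(int); m=((s.min(2)>165)).astype(np.uint8); print(cv2.boundingRect(m))
a,b=p[:2]-[571.6,-20]; print(np.hypot(a,b),np.degrees(np.arctan2(b,a)))
# post foot / top
for z in(105,110,115,120,125): print(z,[proj("side",[670,-46,z+d]).round(1).tolist() for d in(-5,0,5)], onz("top",271.1,140.6,z).round(1)[:2])
```

```text
collar [669.32067381 -45.58861267 127.32667844] 0.10339271061083237
(9, 8, 11, 4)
101.01538095082842 -14.673706116671276
105 [[239.2, 170.0], [239.2, 168.3], [239.1, 166.6]] [674.8 -46.8]
110 [[239.2, 168.3], [239.1, 166.6], [239.0, 164.9]] [673.5 -46.6]
115 [[239.1, 166.6], [239.0, 164.9], [238.9, 163.2]] [672.3 -46.3]
120 [[239.0, 164.9], [238.9, 163.2], [238.8, 161.5]] [671.1 -46. ]
125 [[238.9, 163.2], [238.8, 161.5], [238.7, 159.7]] [669.8 -45.7]
```

Call:
move_arm([
  [70,[0,0,-0.9],[0,0,0]],
  [70,[0,0,-0.9],[0,0,0]],
  [70,[0,0,-0.9],[0,0,0]],
  [70,[0,0,-0.9],[0,0,0]],
  [70,[0,0,-0.9],[0,0,0]],
  [70,[0,0,-0.9],[0,0,0]],
  [70,[0,0,-0.9],[0,0,0]],
  [70,[0,0,-0.9],[0,0,0]],
  [70,[0,0,-0.5],[0,0,0]],
  [70,[0,0,-0.3],[0,0,0]],
  [70,[0,0,0],[0,0,0]],
  [30,[0,0,0],[0,0,0]],
  [30,[0,0,0],[0,0,0]],
  [30,[0,0,0],[0,0,0]],
  [30,[0,0,0],[0,0,0]],
  [30,[0,0,0],[0,0,0]],
  [30,[0,0,0],[0,0,0]],
  [30,[0,0,0],[0,0,0]],
  [30,[0,0,0],[0,0,0]],
], grip_force=25)

```text
time_s: 5.02
ee_pos: [604.6, 256.4, 14.8]
ee_rot: [-179.9, -0.1, -15.0]
force: [-0.4, 0.2, 4.8]
gripper_width: 36.0
gripper_force: 25.0
```

Call:
move_arm([
  [30,[0,0,0.4],[0,0,0]],
  [30,[0,0,0.8],[0,0,0]],
  [30,[0,0,0.8],[0,0,0]],
  [30,[0,0,0.4],[0,0,0]],
  [30,[-0.1,-0.85,0],[0,0,0]],
  [30,[-0.1,-0.85,0],[0,0,0]],
  [30,[-0.1,-0.85,0],[0,0,0]],
  [30,[-0.1,-0.85,0],[0,0,0]],
  [30,[-0.1,-0.85,0],[0,0,0]],
  [30,[-0.1,-0.85,0],[0,0,0]],
  [30,[-0.1,-0.85,0],[0,0,0]],
  [30,[-0.1,-0.85,0],[0,0,0]],
  [30,[-0.1,-0.85,0],[0,0,0]],
  [30,[-0.1,-0.85,0],[0,0,0]],
  [30,[-0.1,-0.85,0],[0,0,0]],
  [30,[-0.1,-0.85,0],[0,0,0]],
  [30,[-0.1,-0.85,0],[0,0,0]],
  [30,[0,0,0],[0,0,0]],
  [30,[0,0,0],[0,0,0]],
])

```text
time_s: 6.6
ee_pos: [571.2, -21.0, 73.8]
ee_rot: [180.0, 0.1, -15.1]
force: [-0.3, 1.8, -1.8]
gripper_width: 35.8
gripper_force: 25.0
```

Run:
```python
from h import *
st=state();print(st['ee_pos'],st['gripper_width'],st['force'])
f=grab_frame("side"); t=grab_frame("top"); cv2.imwrite("side1.png",f);cv2.imwrite("top1.png",t)
x,y=proj("side",[571,-20,50]); x,y=int(x),int(y);print(x,y)
a=cv2.resize(f[y-50:y+50,x-33:x+33],None,fx=6,fy=6,interpolation=cv2.INTER_CUBIC)
x,y=proj("top",[571,-20,50]); x,y=int(x),int(y);print(x,y)
b=cv2.resize(t[y-50:y+50,x-33:x+33],None,fx=6,fy=6,interpolation=cv2.INTER_CUBIC)
cv2.imwrite("pics/c2.png",np.hstack([a,b]))
```

```text
[571.17621497 -20.98910902  73.76229149] 35.79410004888657 [-0.33378717  1.8452792  -1.77704427]
268 203
261 184
```

View pics/c2.png

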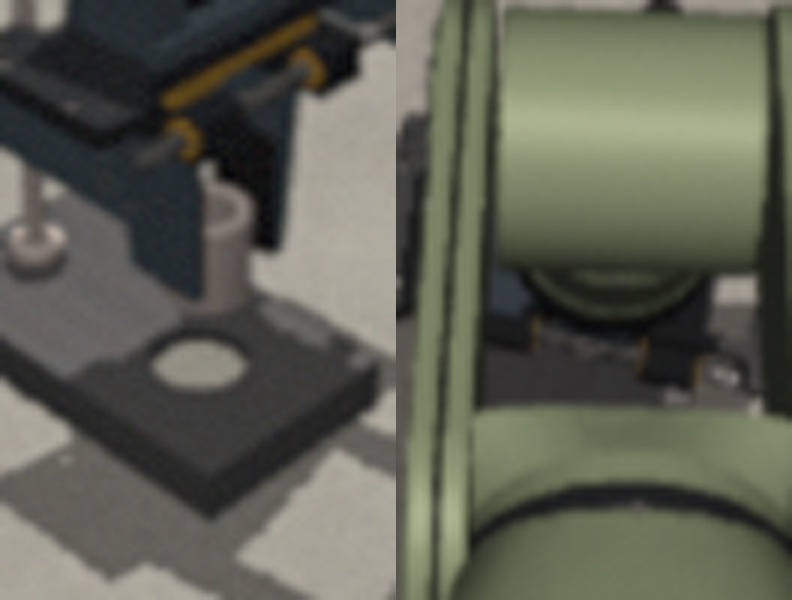

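The side view shows the held sleeve just above the recess, with its right edge at about crop x=250 and the recess floor spanning x 150–248, y 338–390. Next I'll compare predicted silhouettes with these.

Run:
```python
from h import *
f=cv2.imread("side1.png").astype(int); th=np.linspace(0,2*np.pi,73)
def ell(c,r,z): 
    q=np.array([proj("side",[c[0]+r*np.cos(a),c[1]+r*np.sin(a),z]) for a in th]); return "u %.1f..%.1f v %.1f..%.1f"%(q[:,0].min(),q[:,0].max(),q[:,1].min(),q[:,1].max())
c=(571.6,-20)
print("rim25",ell(c,19.5,25),"chamf",ell(c,21.5,25),"floor",ell(c,19.5,15))
print("sleeve bottom",ell((571,-21),18,60),"top",ell((571,-21),18,100))
y0=203-50;x0=268-33
g=f.mean(2)
for v in range(y0+51,y0+68): print(v,g[v,x0+20:x0+46].astype(int))
for v in(y0+37,y0+42,y0+46,y0+49,y0+50,y0+51,y0+52): print(v,"sl",x0+30,g[v,x0+30:x0+48].astype(int))
```

```text
rim25 u 260.3..276.1 v 206.6..216.7 chamf u 259.5..276.9 v 206.1..217.2 floor u 260.3..276.1 v 209.7..219.8
sleeve bottom u 261.2..276.2 v 195.7..204.8 top u 261.1..276.5 v 182.2..191.2
204 [ 95  96  96  98  98 101 101 101  99  91  83  84  85  88  89  90  89  81
  74  66  59  59  63  81  95  98]
205 [ 99  97  96  96  97  97  98 102 101  92  78  73  72  73  73  72  71  64
  61  58  58  56  59  72  88  98]
206 [ 98  99  96  96  96  98 100 101  96  87  68  59  60  61  60  63  58  60
  56  57  60  58  58  61  74  89]
207 [101  99  98  99  99  98  95  91  80  69  59  50  52  51  54  54  56  57
  57  59  59  60  56  58  62  73]
208 [100  99 101  99  99  92  78  68  56  48  39  41  40  43  44  44  43  48
  53  57  58  59  58  60  56  61]
209 [102 103 103  99  86  68  54  45  44  47  58  63  65  65  66  60  50  44
  44  46  53  57  56  59  57  59]
210 [100 101  98  86  67  50  39  47  71  92 106 119 120 122 119 109  91  74
  63  46  46  54  57  58  59  57]
211 [ 98  88  77  67  54  42  51  80 111 130 137 137 136 137 138 135 125 120
 103  73  49  50  55  58  61  60]
212 [ 83  70  62  58  53  
[... 771 characters left out ...]
 58 56 57 59 58 58 59 59 56 58
 59 59]
220 [58 62 61 59 59 59 58 61 59 60 60 58 61 60 59 58 59 58 58 59 57 61 58 58
 60 61]
190 sl 265 [ 43  43  41  51  87 106 112 117 122 119 106  78  43  23  11  21  49  97]
195 sl 265 [ 43  39  40  48  78  94  94  91  87  83  81  98 127 127 110 114 137 158]
199 sl 265 [ 39  40  40  48  76  93  91  88  84  80  80 103 142 164 168 164 164 163]
202 sl 265 [ 66  54  49  60  81  92  92  87  84  79  75  67  66  73  89 112 130 133]
203 sl 265 [ 86  76  74  78  89  92  92  87  83  77  71  62  62  74  86  96 103 101]
204 sl 265 [83 84 85 88 89 90 89 81 74 66 59 59 63 81 95 98 97 95]
205 sl 265 [ 78  73  72  73  73  72  71  64  61  58  58  56  59  72  88  98 101  99]
```

Call:
move_arm([
  [30,[0.035,0.05,-0.3],[0,0,0]],
  [30,[0,0,-0.3],[0,0,0]],
  [30,[0,0,-0.3],[0,0,0]],
  [30,[0,0,-0.2],[0,0,0]],
  [30,[0,0,-0.1],[0,0,0]],
  [30,[0,0,-0.1],[0,0,0]],
  [30,[0,0,-0.1],[0,0,0]],
  [30,[0,0,-0.06],[0,0,0]],
  [30,[0,0,0],[0,0,0]],
])

```text
time_s: 7.45
ee_pos: [572.6, -18.9, 37.3]
ee_rot: [180.0, 0.0, -15.0]
force: [-0.0, 0.1, -1.8]
gripper_width: 35.8
gripper_force: 25.0
```

Call:
move_arm([
  [30,[0,0,-0.08],[0,0,0]],
  [30,[0,0,-0.08],[0,0,0]],
  [30,[0,0,-0.08],[0,0,0]],
  [30,[0,0,-0.06],[0,0,0]],
  [30,[0,0,0],[0,0,0]],
  [30,[0,0,0],[0,0,0]],
])

```text
time_s: 7.95
ee_pos: [572.6, -18.9, 29.9]
ee_rot: [180.0, -0.0, -15.0]
force: [-0.1, -0.1, -2.1]
gripper_width: 35.9
gripper_force: 25.0
```

Call:
move_arm([
  [30,[0,0,-0.03],[0,0,0]],
  [30,[0,0,-0.02],[0,0,0]],
  [30,[0,0,0],[0,0,0]],
])

```text
time_s: 8.2
ee_pos: [572.7, -19.0, 29.8]
ee_rot: [180.0, -0.0, -15.0]
force: [-1.6, 0.0, 4.4]
gripper_width: 36.3
gripper_force: 25.0
```

Seated: the height matches and there is contact force. I'll release and rise.

Call:
move_arm([
  [44,[0,0,0],[0,0,0]],
  [50,[0,0,0],[0,0,0]],
  [56,[0,0,0],[0,0,0]],
  [56,[0,0,0],[0,0,0]],
  [56,[0,0,0.2],[0,0,0]],
  [56,[0,0,0.6],[0,0,0]],
  [56,[0,0,1],[0,0,0]],
  [60,[0,0,1],[0,0,0]],
  [60,[-0.1,-0.5,1],[0,0,0.4]],
  [60,[-0.27,-0.9,1],[0,0,0.8]],
  [60,[-0.27,-0.9,0],[0,0,0.8]],
  [60,[-0.27,-0.9,0],[0,0,0.8]],
  [60,[-0.27,-0.9,0],[0,0,0.8]],
  [60,[-0.27,-0.9,0],[0,0,0.8]],
  [60,[-0.27,-0.9,0],[0,0,0.8]],
  [60,[-0.27,-0.9,0],[0,0,0.8]],
  [60,[-0.27,-0.9,0],[0,0,0.8]],
  [60,[-0.27,-0.9,0],[0,0,0.8]],
  [60,[-0.27,-0.9,0],[0,0,0.4]],
])

```text
time_s: 9.78
ee_pos: [502.1, -257.4, 149.1]
ee_rot: [180.0, -0.0, 17.1]
force: [0.2, 0.2, -0.1]
gripper_width: 60.3
gripper_force: 0.0
```

Run:
```python
from h import *
st=state();print(st['ee_pos'])
f=grab_frame("side"); t=grab_frame("top"); cv2.imwrite("side2.png",f);cv2.imwrite("top2.png",t)
x,y=proj("side",[571,-20,50]).astype(int);a=cv2.resize(f[y-50:y+50,x-33:x+33],None,fx=6,fy=6,interpolation=cv2.INTER_CUBIC)
x,y=proj("top",[571,-20,50]).astype(int);b=cv2.resize(t[y-50:y+50,x-33:x+33],None,fx=6,fy=6,interpolation=cv2.INTER_CUBIC)
cv2.imwrite("pics/c3.png",np.hstack([a,b]))
m=(t[y-12:y+13,x-12:x+13].min(2)>150).astype(np.uint8);cs,_=cv2.findContours(m,0,1);c=max(cs,key=cv2.contourArea);e=cv2.fitEllipse(c);p=np.array(e[0])+[x-12,y-12];print(p,e[1],onz("top",*p,55))
```

```text
[ 502.09109128 -257.4467096   149.07288535]
[261.02296734 184.41077709] (12.466124534606934, 12.81871223449707) [571.26183477 -19.65133872  55.        ]
```

View pics/c3.png

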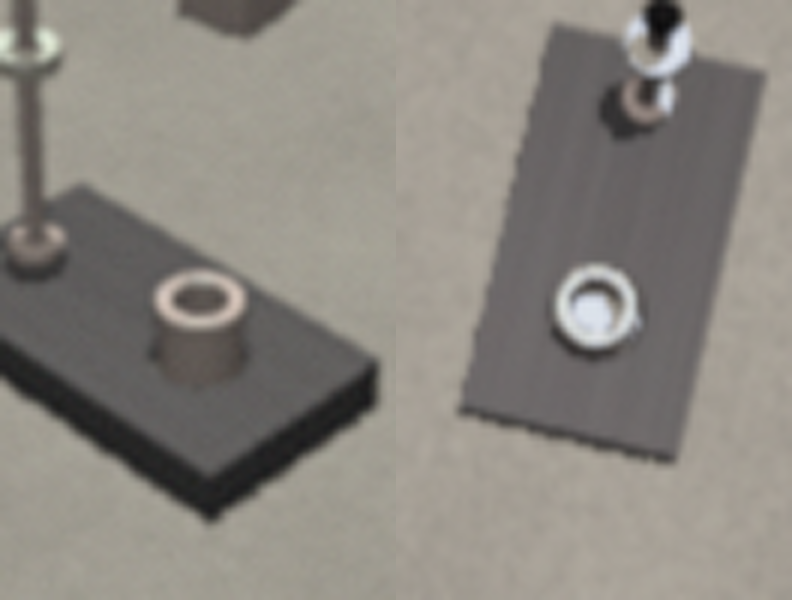

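The sleeve stands upright in the recess, with its rim at crop (200,298) in the side view and (595,307) in the top view. Next is the loupe handle.

Call:
move_arm([
  [60,[-0.137,-0.765,0],[0,0,0]],
  [60,[-0.137,-0.765,0],[0,0,0]],
  [60,[-0.137,-0.765,0],[0,0,0]],
  [60,[-0.137,-0.765,0],[0,0,0]],
  [60,[-0.137,-0.765,-0.4],[0,0,-0.08]],
  [60,[0,0,-0.9],[0,0,0]],
  [60,[0,0,-0.9],[0,0,0]],
  [60,[0,0,-0.9],[0,0,0]],
  [60,[0,0,-0.9],[0,0,0]],
  [60,[0,0,-0.7],[0,0,0]],
  [60,[0,0,-0.5],[0,0,0]],
  [60,[0,0,-0.4],[0,0,0]],
  [60,[0,0,-0.2],[0,0,0]],
  [60,[0,0,0],[0,0,0]],
  [60,[0,0,0],[0,0,0]],
])

```text
time_s: 11.13
ee_pos: [485.9, -352.0, 4.1]
ee_rot: [180.0, -0.0, 16.7]
force: [0.2, -0.4, 0.1]
gripper_width: 60.0
gripper_force: 0.0
```

Call:
move_arm([
  [30,[0,0,-0.04],[0,0,0]],
  [24,[0,0,0],[0,0,0]],
  [12,[0,0,0],[0,0,0]],
  [10,[0,0,0],[0,0,0]],
  [10,[0,0,0],[0,0,0]],
  [10,[0,0,0],[0,0,0]],
  [10,[0,0,0],[0,0,0]],
  [10,[0,0,0],[0,0,0]],
  [10,[0,0,0],[0,0,0]],
], grip_force=30)

```text
time_s: 11.88
ee_pos: [485.7, -352.4, 3.0]
ee_rot: [179.9, -0.0, 16.7]
force: [-0.3, -1.3, 1.6]
gripper_width: 16.0
gripper_force: 30.0
```

Call:
move_arm([
  [10,[0,0,0.3],[0,0,0]],
  [10,[0,0,0.7],[0,0,0]],
  [10,[0,0,0.8],[0,0,0]],
  [10,[0,0,0.8],[0,0,0]],
  [10,[0,0,0.8],[0,0,0]],
  [10,[0,0,0.7],[0,0,0]],
  [10,[0,0,0.5],[0,0,0]],
  [10,[0,0,0.2],[0,0,0]],
  [10,[0,0,0],[0,0,0]],
  [10,[0,0,0],[0,0,0]],
  [10,[0,0,0],[0,0,0]],
  [10,[0,0,0],[0,0,0]],
  [10,[0,0,0],[0,0,0]],
])

```text
time_s: 12.97
ee_pos: [485.0, -351.6, 121.7]
ee_rot: [-179.9, 0.1, 16.7]
force: [-0.2, 0.8, -1.3]
gripper_width: 15.8
gripper_force: 30.0
```

Call:
move_arm([
  [10,[0.025,0.3,0],[0,0,0]],
  [10,[0.025,0.6,0],[0,0,0]],
  [10,[0.025,0.8,0],[0,0,0]],
  [10,[0.025,0.8,0],[0,0,0]],
  [10,[0.025,0.8,0],[0,0,0]],
  [10,[0.025,0.8,0],[0,0,0]],
  [10,[0.025,0.8,0],[0,0,0]],
  [10,[0.025,0.8,0],[0,0,0]],
  [10,[0.025,0.8,0],[0,0,0]],
  [10,[0.025,0.8,0],[0,0,0]],
  [10,[0.025,0.8,0],[0,0,0]],
  [10,[0.025,0.8,0],[0,0,0]],
  [10,[0.025,0.8,0],[0,0,0]],
  [10,[0.025,0.8,0],[0,0,0]],
  [10,[0.025,0.8,0],[0,0,0]],
  [10,[0.025,0.6,0],[0,0,0]],
  [10,[0.01,0.52,0],[0,0,0]],
  [10,[0,0,0],[0,0,0]],
  [10,[0,0,0],[0,0,0]],
])

```text
time_s: 14.55
ee_pos: [495.1, -40.4, 122.7]
ee_rot: [180.0, 0.0, 16.8]
force: [-1.3, 0.0, -2.0]
gripper_width: 16.0
gripper_force: 30.0
```

Run:
```python
from h import *
st=state();print(st['ee_pos'],st['ee_rot'],st['gripper_width'])
f=grab_frame("side"); t=grab_frame("top"); cv2.imwrite("side3.png",f);cv2.imwrite("top3.png",t)
o=[]
for n,g in(("side",f),("top",t)):
    x,y=proj(n,[572,-20,110]).astype(int);print(n,x,y,"lens pred",proj(n,[572,-19.4,127])); o.append(cv2.resize(g[y-40:y+40,x-33:x+33],None,fx=6,fy=6,interpolation=cv2.INTER_CUBIC))
cv2.imwrite("pics/c4.png",np.hstack(o))
```

```text
[495.06733692 -40.39081927 122.74123848] [1.79998623e+02 2.10921644e-02 1.68107613e+01] 15.954691998807471
side 268 183 lens pred [268.12502098 177.3061704 ]
top 261 180 lens pred [261.62480917 179.94006692]
```

View pics/c4.png

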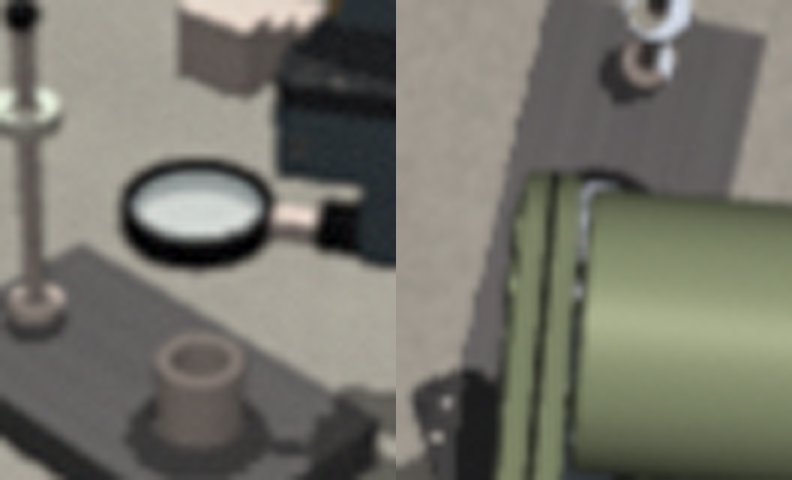

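The side view shows the lens ring centred at crop (197,213) directly over the sleeve (200,360), level and clear. In the top view the ring's top edge at about (600,168) matches the prediction. I'll raise it 1 mm, let it settle and hand in.

Call:
move_arm([
  [10,[0,0,0.04],[0,0,0]],
  [10,[0,0,0],[0,0,0]],
  [10,[0,0,0],[0,0,0]],
  [10,[0,0,0],[0,0,0]],
  [10,[0,0,0],[0,0,0]],
  [10,[0,0,0],[0,0,0]],
])

```text
time_s: 15.15
ee_pos: [495.6, -41.7, 123.7]
ee_rot: [180.0, 0.0, 16.7]
force: [-1.1, -0.2, -0.8]
gripper_width: 15.6
gripper_force: 30.0
```

```bash
python3 -c "
from workcell import *
s=state();print(s['ee_pos'],s['gripper_force'],s['qvel'].round(2));print(job_done())"
```

```text
[495.63455313 -41.67330209 123.68205144] 29.999365210533142 [0.12 0.09 0.11 0.05 0.03 0.02]
the job is handed in; nothing more can be done
None
```

I handed the job in at about 15 s: the 36 mm sleeve is seated upright in the recess and released, and the loupe is held level over it at the collar's height (measured at about 127 mm); `job_done()` returned no verdict.

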